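# Make up the load on a spring scale

### The job

Pull the flat metal cassette fully out of its tunnel rack, lay it flat on the bench and let go of it; then take it again by its middle and lay it in the cradle at the front of the spring scale's pan. After that, stand as many of the three wide screw-cap jars upright on the pan behind the cassette as it takes for the pointer to come to rest between the two marks. Leave the jars you do not need standing upright on the bench, never press the pan down to its stop, and do not disturb the flask or the dropper bottle.

Things in the scene. Friction and masses are not known exactly. Their poses are not given: they have to be found in the camera images.
- cassette: flat closed aluminium cassette, 36 x 170 x 26 mm (x, y, z), unknown filling (210 to 400 g: 16 to 30 mm of pan travel); origin at the centre of its underside, y along its length; at the start it lies on the bench with 115 mm inside the rack and its +y end, 55 mm, sticking out
- rack: fixed grey tunnel rack on the bench, 82 mm wide at its foot flanges (4 mm high), 60 mm wide above, 125 mm long, 42 mm high; tunnel 48 mm wide and 36 mm high, no floor, open only at its +y end; origin at the centre of its underside, y along the tunnel, the mouth is 62.5 mm from the origin
- scale: fixed base of the spring scale, grey block 130 x 120 x 54 mm; origin at the centre of its underside, x and y along pan x and y; upright gauge strip 135 mm high at its +y side (y = 110 to 146 mm)
- pan (a joint): downward travel of the pan in m: 0 empty, 0.06 at the bottom stop; spring 130 N/m (100 g = 7.5 mm), well damped. The pointer stands at the upper mark at 0.032 and at the lower mark at 0.0445
- cradle (a point): on the pan's upper surface (0.125 m above the bench when empty), the centre of the cradle's floor, where the cassette's origin belongs; moves with the pan. Cradle along y: open inside 46 mm wide, 184 mm long; side guides 30 mm high only at the two ends (from 45 to 90 mm either side of the centre), so fingers have room only at the middle; end stops 14 mm high
- jar_place_left (a point): on the pan's upper surface behind the cradle, a good place for a jar's origin, 90 mm in x and +53 mm in y from the cradle point; the pan is 210 mm long in y, jar area 86 mm deep, with a lip 6 mm high at its rim
- jar_place_right (a point): the same, 53 mm to the other side (-y)
- pointer (a point): tip of the black pointer on the pan's +y edge, in front of the gauge strip; its height is what counts
- upper_mark (a point): upper of the two black marks on the gauge strip (fixed)
- lower_mark (a point): lower of the two black marks on the gauge strip, 12.5 mm below the upper one (fixed)
- jar_1: one of three equal screw-cap jars, plastic, cylinder 67 mm across and 118 mm high (grip the body at 56 to 90 mm height); unknown filling, about 110 to 150 g (8 to 11.5 mm of pan travel); origin at the centre of its underside, z up
- jar_2: one of three equal screw-cap jars, plastic, cylinder 67 mm across and 118 mm high (grip the body at 56 to 90 mm height); unknown filling, about 110 to 150 g (8 to 11.5 mm of pan travel); origin at the centre of its underside, z up
- jar_3: one of three equal screw-cap jars, plastic, cylinder 67 mm across and 118 mm high (grip the body at 56 to 90 mm height); unknown filling, about 110 to 150 g (8 to 11.5 mm of pan travel); origin at the centre of its underside, z up
- stoppered_flask: bystander: conical glass flask with rubber stopper, 63 mm across, 115 mm high; origin at the centre of its underside
- dropper: bystander: dropper bottle, 33 mm across, 102 mm high; origin at the centre of its underside
There are look-alikes about, which are no part of the job. What is shaped like the jar_1 but red is not meant.

How it is judged:
By the outcome, as a careful person would: the job done as asked, in the order asked, and still so for the second after the job is handed in, with the robot touching nothing.
It also fails if it takes over 72 s, if anything falls off the work surface, if the arm or the gripper's body presses on something with over 40 N, if the wrist force passes 120 N, or if a joint passes its speed limit or range.

### The arm

A 6-joint arm with a two-finger parallel gripper is mounted at the origin on the work surface; the furniture and walls round the work are solid. World frame = base frame: x ahead of the robot, y to its left, z up, the work surface at z = 0. Lengths are in m, angles in rad, forces in N, time in s.
With the tool pointing down it reaches from about 0.3 to 0.75 m from the base axis. Payload 8.5 kg.
Tool frame: the origin (TCP) lies on the centre line of the jaws, within the pads' length; the fingertips stand 17 mm ahead of it and the grasp point (between the pads) lies 2 mm behind it; z points along the fingers, y is the direction in which the jaws open and shut (so a half turn about z gives the same grasp; the last joint's range is limited). The gripper opens to 85 mm and grips with 20 to 120 N. Pads are 22 mm wide; open, the fingers measure 114 mm over their backs; the gripper's body (76 mm by 85 mm) begins 54 mm behind the grasp point. The pads swing forward as they close: fully open they stand 13 mm farther back than shut.
Start: joints at [-0.215, 0.381, 1.297, -0, 1.464, -0.215], TCP at [0.55, 0, 0.248] pointing down, gripper open.
Joint ranges: [-3.11, 3.11], [-0.89, 2.33], [0.22, 2.48], [-1.42, 4.56], [0.17, 2.85], [-2.88, 2.88]. Speed limits (rad/s): [2.39, 2.39, 3.14, 3.14, 3.14, 3.14].

### API

Orientations are given as a rotation vector (axis times angle).
In Python, from workcell import observe, eyes, r gives the robot as it stands. The module is installed in compiled form; this text tells all that it offers.
- The arm moves only by the tool drive_tool, never from a script. Its argument "motion" is a list of rows, each an object of numbers: "dx", "dy", "dz": the shift along the tool's x, y, z in m; "wx", "wy", "wz": the turn, a rotation vector about the tool's x, y, z in rad; "jaw": the closure, from 0 (fully open) to 1 (shut). In form: [{"dx": .., "dy": .., "dz": .., "wx": .., "wy": .., "wz": .., "jaw": ..}, ...]. A call has exactly 5 rows; each row is the pose to reach, as a shift and turn from the pose commanded when the call began, along the tool's axes at that moment; what a row does not reach only later rows make up. A row lasts 1/12 s, in which the tool goes at most 41.7 mm and 7.16 degrees, less where a joint would pass 70% of its speed; a pose out of reach is approached as far as the arm can. A call with a gripper value outside its range is refused whole. The fingers move at their own pace and stop on an object; the grip force is fixed at half the most. Time passes only in rows, so rows that repeat a pose let the fingers close, or fill a call up. It gives the time, the measured TCP pose, the force and the opening at its end, in the units of the state.
- observe(): the state, without advancing time (a new reading comes with each control period).
- eyes.read_camera(name): name is "scene" or "side" or "wrist"; returns (picture, depth): 400x640x3 uint8, blue, green, red; 400x640 float32, m along the optical axis (not along the pixel's ray), 0 where there is no reading.
- eyes.get_calibration(name): a dict with "K" (3x3 intrinsics, pixels), "k1" (the pictures are not rectified: a ray, as slopes to the right and down, at radius r is drawn at 1 + k1 r^2 times it, then the intrinsics apply), "world_to_cam" (4x4, takes a point from world to camera coordinates); the wrist camera has in their place "mount" (4x4, takes a point from camera to tool coordinates, whose origin is the TCP and whose axes are the flange's). Camera axes: x right, y down, z forward; pixel columns grow to the right and rows downward; lengths in m; the calibration is good to about 2 mm. A picture is of the moment at which its call begins: read the wrist's pose just before it. get_calibration takes no time and is no camera call.
- r.finish_job(): hands the job in, once; it reports no verdict.
The state is a dict: "time": time; "joint_positions": joint angles; "qd": joint speeds; "tau": joint torques, N m; "ee_pos": TCP position; "eef_rot": TCP orientation; "contact_force": force on the tool from outside, world axes, zero at the start; "ft_torque": the same for the moment, N m; "gripper_width": opening from 0.0 (shut) to 1.0 (fully open).
Only numpy, scipy, OpenCV 4.12 (cv2) and the standard library are available. Lean on these libraries where they do the work, as an engineer would, in place of code of your own. Each camera call takes 0.05 s, during which the arm holds its last target. There are 200 camera calls.

## Working session

There is one attempt and no reset: what is moved stays moved. The work goes in short steps, Python scripts to look and compute and a tool call to move; the robot and the scene stay as the last step left them, time stands still between calls to the robot, and variables do not carry over. Pictures are saved under pics/ and viewed, about 8 in all and at most 12, crops included, and the job is handed in when it is done.

Besides the shell and the picture viewer there is one more tool, called after "Emit:" in YAML: its name, and indented under it one key for each argument. drive_tool: Moves the arm, as the interface text tells. Its arguments: {"type":"object","properties":{"motion":{"type":"array"}},"required":["motion"]}

```bash
mkdir -p pics; ls
cat > h.py <<'E'
import numpy as np, cv2
from scipy.spatial.transform import Rotation as R
from workcell import observe, eyes, r
def cam(name):
    s=observe(); p,d=eyes.read_camera(name); c=eyes.get_calibration(name)
    if name=='wrist':
        T=np.eye(4);T[:3,:3]=R.from_rotvec(s['eef_rot']).as_matrix();T[:3,3]=s['ee_pos']
        c2w=T@np.array(c['mount'])
    else: c2w=np.linalg.inv(np.array(c['world_to_cam']))
    return p,d,np.array(c['K']),c['k1'],c2w
def grid(K,k1):
    v,u=np.mgrid[0:400,0:640].astype(np.float64)
    q=cv2.undistortPoints(np.stack([u.ravel(),v.ravel()],1)[:,None],K,np.array([k1,0,0,0.]))[:,0]
    return q.reshape(400,640,2)
def cloud(name):
    p,d,K,k1,c2w=cam(name); g=grid(K,k1)
    P=np.dstack([g*d[...,None],d])@c2w[:3,:3].T+c2w[:3,3]
    P[d<=0]=np.nan
    return p,P
E
python3 - <<'E'
from h import *
print(observe())
for n in ['scene','side']:
    p,P=cloud(n); cv2.imwrite(f'pics/{n}0.png',p); np.save(n+'0.npy',P.astype(np.float32))
E
```

```text
pics
{'time': 0.0, 'joint_positions': array([-2.15289425e-01,  3.81220412e-01,  1.29824156e+00,  3.21437654e-06,
        1.46358933e+00, -2.15301744e-01]), 'qd': array([-5.39238378e-04, -7.19647396e-05, -2.23247689e-04, -4.77766851e-04,
       -2.69205322e-04, -7.51240486e-04]), 'tau': array([-1.00240642e-03, -4.48466885e+01, -2.31285810e+01, -2.87182611e-04,
        4.73836102e-03,  1.77242771e-05]), 'ee_pos': array([5.49743424e-01, 6.03755266e-05, 2.47705121e-01]), 'eef_rot': array([-2.22055849e+00, -2.22058508e+00,  1.23191598e-03]), 'contact_force': array([-0.05723909,  0.73590653,  0.09685586]), 'ft_torque': array([0.0023877 , 0.01939323, 0.01405492]), 'gripper_width': 0.993657594414115}
```

View pics/scene0.png

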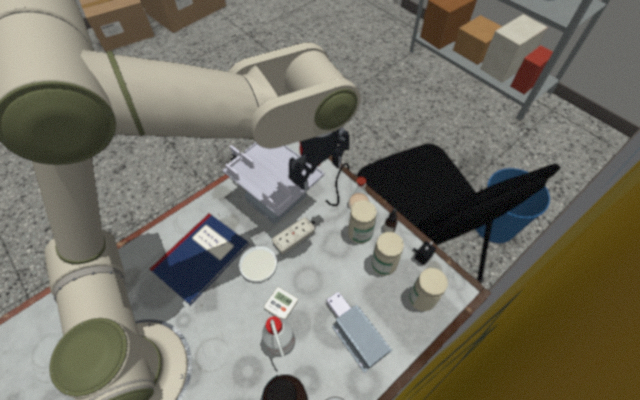

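View pics/side0.png

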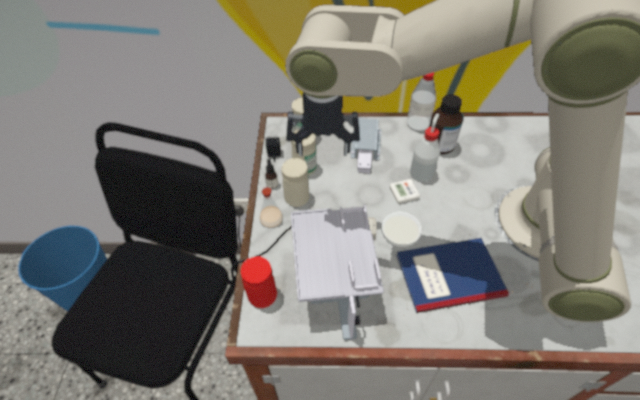

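Scene view: jars at about (362,222), (388,252) and (430,288), rack (362,340) with the cassette end at (337,302), scale at about (270,180). Side view: the scale pan is at (335,255) with the gauge at the bottom (350,320); a red look-alike is at (258,282). Next I merge both clouds into a top-down map.

Run:
```python
from h import *
A=[];C=[]
for n in ['scene','side']:
    P=np.load(n+'0.npy').reshape(-1,3); c=cv2.imread(f'pics/{n}0.png').reshape(-1,3)
    ok=np.isfinite(P[:,0])&(P[:,2]<0.2)&(P[:,2]>-.02); A.append(P[ok]);C.append(c[ok])
    S=P[ok]; b=S[(abs(S[:,2])<.012)&(S[:,0]>.3)&(S[:,0]<.8)&(abs(S[:,1])<.4)]; print(n,'bench z',np.median(b[:,2]))
for i,(S,c) in enumerate(zip(A,C)):
    # 2mm px; x 0.2..0.95 -> up ; y -0.5..0.5
    img=np.zeros((375,500,3),np.uint8)
    o=np.argsort(S[:,2])
    u=((0.5-S[o,1])/.002).astype(int); v=((0.95-S[o,0])/.002).astype(int)
    ok=(u>=0)&(u<500)&(v>=0)&(v<375)
    h=np.clip(S[o,2]/.18*255,0,255).astype(np.uint8)
    img[v[ok],u[ok]]=cv2.applyColorMap(h[ok][:,None],cv2.COLORMAP_JET)[:,0]
    img=cv2.dilate(img,np.ones((2,2)))
    for k in range(-4,5):cv2.putText(img,f'{k/10}',(int((.5-k/10)/.002),372),0,.3,(255,255,255));cv2.line(img,(int((.5-k/10)/.002),0),(int((.5-k/10)/.002),8),(255,255,255))
    for k in range(3,10):cv2.putText(img,f'{k/10}',(0,int((.95-k/10)/.002)),0,.3,(255,255,255))
    cv2.imwrite(f'pics/top{i}.png',img)
a,b=cv2.imread('pics/top0.png'),cv2.imread('pics/top1.png')
cv2.imwrite('pics/top.png',np.hstack([a[:,:],b])[:, :][:,::1] if 0 else cv2.resize(np.vstack([a,b]),(400*2,600)))
```

```text
scene bench z 0.0005128244
side bench z -1.6738082e-05
```

View pics/top.png

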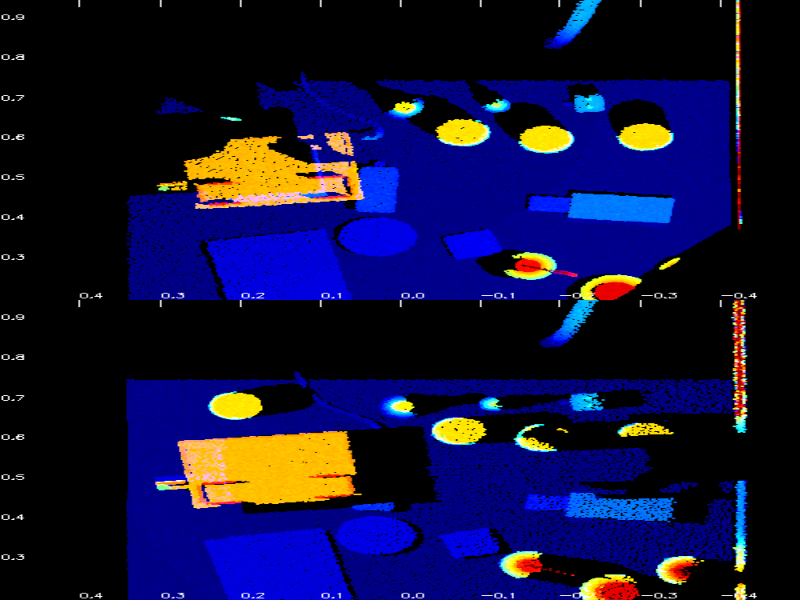

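Top map: three jars near x≈0.61 (y≈-0.06,-0.16,-0.29), cassette and rack around x≈0.43 with the mouth facing +y, and the pan around x 0.43–0.61, y 0.07–0.26. Now the fits.

```bash
python3 - <<'E'
from h import *
Ps={n:np.load(n+'0.npy').reshape(-1,3) for n in ['scene','side']}
from scipy.optimize import least_squares
def sel(S,x0,x1,y0,y1,z0,z1):
    return S[(S[:,0]>x0)&(S[:,0]<x1)&(S[:,1]>y0)&(S[:,1]<y1)&(S[:,2]>z0)&(S[:,2]<z1)]
def rect(q):
    r=cv2.minAreaRect((q[:,:2]*1000).astype(np.float32)); return r
for n,S in Ps.items():
    for j,(y0,y1) in enumerate([(-.12,-.015),(-.225,-.12),(-.35,-.24)]):
        q=sel(S,.54,.69,y0,y1,.108,.128); 
        if len(q)>30:
            (c,rad)=cv2.minEnclosingCircle((q[:,:2]*1000).astype(np.float32)); print(n,'jar',j,np.round(c,1),round(rad,1),np.median(q[:,2]).round(4),len(q))
    q=sel(S,.38,.5,-.35,-.1,.036,.05); print(n,'rack',rect(q),np.median(q[:,2]),len(q))
    q=sel(S,.38,.5,-.26,-.1,.02,.031); print(n,'cass',rect(q),np.median(q[:,2]),len(q))
    q=sel(S,.38,.68,.03,.33,.115,.17); print(n,'pan all',rect(q),len(q))
    q=sel(S,.38,.68,.03,.33,.121,.130); print(n,'pan surf',rect(q),len(q),np.median(q[:,2]))
    q=sel(S,.38,.68,.03,.33,.140,.17); print(n,'guides',rect(q),len(q),np.percentile(q[:,2],[5,50,95]))
    for lo,hi in ((.09,.118),(.0,.09),(.13,.2)):
        q=sel(S,.38,.55,.25,.36,lo,hi)
        if len(q)>10: print(n,'gauge',lo,q.min(0),q.max(0),len(q))
    q=sel(S,.6,.75,.18,.3,.1,.13); 
    if len(q)>5: print(n,'red',q.mean(0),len(q))
    for nm,b in (('flask',(.64,.72,-.03,.05)),('dropper',(.64,.72,-.14,-.07))):
        q=sel(S,*b,.03,.2); print(n,nm,q.min(0),q.max(0),len(q))
E
python3 - <<'E'
import cv2,numpy as np
a=cv2.imread('pics/side0.png')[190:345,230:410];b=cv2.imread('pics/scene0.png')[130:225,215:335]
cv2.imwrite('pics/c1.png',np.hstack([cv2.resize(a,(465,400),interpolation=cv2.INTER_CUBIC),cv2.resize(b,(335,400),interpolation=cv2.INTER_CUBIC)]))
E
```

```text
scene jar 0 [641.2 -54.9] 60.5 0.1176 485
scene jar 1 [ 604.2 -180.9] 32.2 0.1177 552
scene jar 2 [ 609.5 -305.4] 32.1 0.1188 661
scene rack ((431.20501708984375, -275.2766418457031), (125.82410430908203, 60.89728927612305), 83.74561309814453) 0.042860452 1567
scene cass ((431.5554504394531, -211.33486938476562), (109.0535659790039, 43.68123245239258), 70.88256072998047) 0.026785996 327
scene pan all ((522.1495361328125, 181.10565185546875), (169.15309143066406, 252.08180236816406), 7.154158115386963) 3593
scene pan surf ((522.1495361328125, 181.10565185546875), (169.15309143066406, 252.08180236816406), 7.154158115386963) 2996 0.1252141
scene guides ((474.758056640625, 154.37716674804688), (56.55574417114258, 192.3011932373047), 6.85181188583374) 263 [0.14069641 0.1520558  0.15649424]
scene gauge 0.09 [0.47565636 0.26923826 0.09076528] [0.4939232  0.30346733 0.11749022] 20
scene gauge 0.0 [3.802478e-01 2.501232e-01 3.874808e-06] [0.48672828 0.33700445 0.08957264] 406
scene gauge 0.13 [0.4584045  0.25001606 0.13019149] [0.5472826  0.3018628  0.14093593] 63
scene red [0.60129076 0.1928
[... 791 characters left out ...]
464844), 6.794677734375) 6445 0.1247368
side guides ((477.5261535644531, 157.58016967773438), (56.246543884277344, 191.71762084960938), 6.985978603363037) 285 [0.14078683 0.15289357 0.15625493]
side gauge 0.09 [0.45121378 0.2575463  0.0900258 ] [0.544678   0.3048156  0.11791825] 67
side gauge 0.0 [3.8004044e-01 2.5005907e-01 1.6029851e-06] [0.5497152  0.34068483 0.08997975] 2023
side gauge 0.13 [0.44460973 0.2500863  0.13001263] [0.54840237 0.30516565 0.14161153] 164
side red [0.68001884 0.20968486 0.11671457] 790
side flask [ 0.6609823  -0.01915023  0.0300584 ] [0.7080421  0.02146137 0.11807555] 436
side dropper [ 0.640136   -0.1257379   0.03033873] [ 0.7052527  -0.07050049  0.11990062] 254
```

View pics/c1.png

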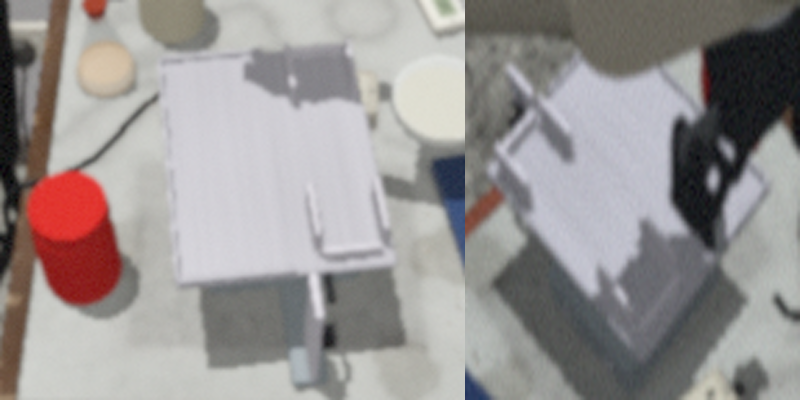

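The crop shows the pan with the cradle at its front (near the robot), the gauge strip on +y, and free space behind the cradle. That gives:
- **Cradle:** ≈(0.476, 0.156), yaw +6.9°. The guide rectangle measures 56×192 mm, which matches 46+10 and 184+8.
- **Rack:** ≈(0.432, -0.276), yaw -6.25°.

I'll move above the cassette end and check it with the wrist camera.

Emit:
drive_tool:
  motion:
    - {"dx": -0.033, "dy": -0.02, "dz": 0.01, "wz": 0.03, "jaw": 0}
    - {"dx": -0.066, "dy": -0.04, "dz": 0.02, "wz": 0.06, "jaw": 0}
    - {"dx": -0.1, "dy": -0.06, "dz": 0.03, "wz": 0.109, "jaw": 0}
    - {"dx": -0.133, "dy": -0.08, "dz": 0.04, "wz": 0.109, "jaw": 0}
    - {"dx": -0.165, "dy": -0.1, "dz": 0.05, "wz": 0.109, "jaw": 0}

```text
$.motion[0]: bad value
```

```bash
cat >> h.py <<'E'
def sel(S,x0,x1,y0,y1,z0,z1):
    S=S.reshape(-1,3)
    return S[(S[:,0]>x0)&(S[:,0]<x1)&(S[:,1]>y0)&(S[:,1]<y1)&(S[:,2]>z0)&(S[:,2]<z1)]
def rect(q): 
    (c,s,a)=cv2.minAreaRect((q[:,:2]*1000).astype(np.float32)); return np.round([*c,*s,a],1),len(q)
def st():
    s=observe(); M=R.from_rotvec(s['eef_rot']).as_matrix()
    print('t',round(s['time'],2),'pos',s['ee_pos'].round(4),'toolx yaw',np.degrees(np.arctan2(M[1,0],M[0,0])).round(2),'z',M[:,2].round(3),'F',s['contact_force'].round(1),'w',round(s['gripper_width'],3),'q6',s['joint_positions'][5].round(2))
E
python3 - <<'E'
from h import *
st()
for n in ['wrist','scene','side']:
    p,P=cloud(n)
    print(n,'bench',np.median(sel(P,.36,.5,-.3,-.0,-.01,.01)[:,2]))
    q=sel(P,.38,.5,-.35,-.17,.037,.05); print('rack',rect(q) if len(q)>5 else 0)
    q=sel(P,.40,.48,-.205,-.1,.021,.032); print('cass',rect(q) if len(q)>5 else 0, np.median(q[:,2]) if len(q) else 0)
    if n=='wrist': cv2.imwrite('pics/w1.png',p)
E
```

```text
t 0.1 pos [0.5498 0.     0.2478] toolx yaw 90.0 z [-0.001  0.    -1.   ] F [ 0.3 -0.3  0.1] w 0.997 q6 -0.22
wrist bench -0.0006765972167738776
rack (array([ 433.2, -249.1,   75.7,   58.6,   83.6]), 1355)
cass (array([ 440.7, -182.7,   48. ,   35.1,   82.7]), 716) 0.025102873406667697
scene bench 0.000681739566113615
rack (array([ 431.2, -274.9,  126.4,   61. ,   83.7]), 1561)
cass (array([ 441.1, -183.2,   45.1,   35.9,   84.1]), 270) 0.026801682558195594
side bench -0.00025710034782211455
rack (array([ 433.1, -276.1,  130.5,   59.2,   84.1]), 617)
cass (array([ 443.3, -181. ,   51.3,   35.6,   83.5]), 174) 0.025219630782358227
```

View pics/w1.png

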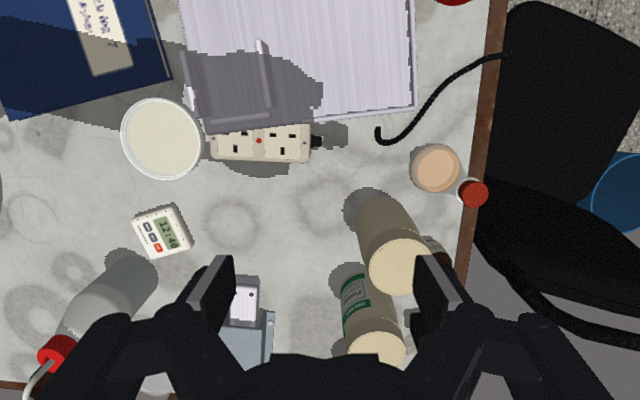

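The wrist view shows the cassette end below, between the fingers (~(240,300)), with the bench clear ahead. All cameras agree on the cassette end at about (0.441, -0.183), yaw -6.4°. The move was refused because every key is needed, so I'll resend it in full.

Emit:
drive_tool:
  motion:
    - {"dx": -0.033, "dy": -0.02, "dz": 0.01, "wx": 0, "wy": 0, "wz": 0.03, "jaw": 0}
    - {"dx": -0.066, "dy": -0.04, "dz": 0.02, "wx": 0, "wy": 0, "wz": 0.06, "jaw": 0}
    - {"dx": -0.1, "dy": -0.065, "dz": 0.03, "wx": 0, "wy": 0, "wz": 0.11, "jaw": 0}
    - {"dx": -0.133, "dy": -0.085, "dz": 0.04, "wx": 0, "wy": 0, "wz": 0.11, "jaw": 0}
    - {"dx": -0.165, "dy": -0.105, "dz": 0.05, "wx": 0, "wy": 0, "wz": 0.11, "jaw": 0}

```text
time: 0.67
ee_pos: [0.4436, -0.1663, 0.198]
eef_rot: [2.34, 2.096, -0.0]
contact_force: [1.3, -1.1, -0.7]
gripper_width: 1.0
```

Run:
```python
from h import *
st()
p,P=cloud('wrist')
q=sel(P,.40,.48,-.205,-.1,.021,.032); print('cass',rect(q) if len(q)>5 else 0)
q=sel(P,.38,.68,.03,.33,.140,.17); print('guides',rect(q) if len(q)>5 else 0)
q=sel(P,.5,.68,-.12,-.03,.11,.13); print('jar0',rect(q) if len(q)>5 else 0)
st()
```

```text
t 0.67 pos [ 0.4436 -0.1663  0.198 ] toolx yaw 83.7 z [ 0. -0. -1.] F [ 1.3 -1.1 -0.7] w 1.0 q6 -0.5
cass (array([ 439.4, -182.8,   46.9,   35.5,   84.7]), 1557)
guides 0
jar0 (array([620.5, -75.7,  60.7,  63.6,  85. ]), 7765)
t 0.72 pos [ 0.4408 -0.1705  0.1961] toolx yaw 83.48 z [-0.004 -0.    -1.   ] F [ 1.1 -3.5 -2. ] w 0.997 q6 -0.5
```

Emit:
drive_tool:
  motion:
    - {"dx": -0.017, "dy": -0.002, "dz": 0.035, "wx": 0, "wy": 0, "wz": 0, "jaw": 0}
    - {"dx": -0.017, "dy": -0.002, "dz": 0.075, "wx": 0, "wy": 0, "wz": 0, "jaw": 0}
    - {"dx": -0.017, "dy": -0.002, "dz": 0.11, "wx": 0, "wy": 0, "wz": 0, "jaw": 0}
    - {"dx": -0.017, "dy": -0.002, "dz": 0.145, "wx": 0, "wy": 0, "wz": 0, "jaw": 0}
    - {"dx": -0.017, "dy": -0.002, "dz": 0.172, "wx": 0, "wy": 0, "wz": 0, "jaw": 0}

```text
time: 1.13
ee_pos: [0.4405, -0.1814, 0.0241]
eef_rot: [-2.339, -2.094, 0.001]
contact_force: [0.5, 0.2, -0.2]
gripper_width: 1.0
```

Emit:
drive_tool:
  motion:
    - {"dx": 0, "dy": 0, "dz": 0, "wx": 0, "wy": 0, "wz": 0, "jaw": 0.3}
    - {"dx": 0, "dy": 0, "dz": 0, "wx": 0, "wy": 0, "wz": 0, "jaw": 1}
    - {"dx": 0, "dy": 0, "dz": 0, "wx": 0, "wy": 0, "wz": 0, "jaw": 1}
    - {"dx": 0, "dy": 0, "dz": 0, "wx": 0, "wy": 0, "wz": 0, "jaw": 1}
    - {"dx": 0, "dy": 0, "dz": 0, "wx": 0, "wy": 0, "wz": 0, "jaw": 1}

```text
time: 1.55
ee_pos: [0.4419, -0.1822, 0.0284]
eef_rot: [2.338, 2.093, 0.001]
contact_force: [-0.2, 0.4, 7.1]
gripper_width: 0.407
```

Emit:
drive_tool:
  motion:
    - {"dx": 0, "dy": 0, "dz": -0.001, "wx": 0, "wy": 0, "wz": 0, "jaw": 1}
    - {"dx": 0, "dy": 0, "dz": -0.002, "wx": 0, "wy": 0, "wz": 0, "jaw": 1}
    - {"dx": 0.01, "dy": 0, "dz": -0.002, "wx": 0, "wy": 0, "wz": 0, "jaw": 1}
    - {"dx": 0.025, "dy": 0, "dz": -0.002, "wx": 0, "wy": 0, "wz": 0, "jaw": 1}
    - {"dx": 0.04, "dy": 0, "dz": -0.002, "wx": 0, "wy": 0, "wz": 0, "jaw": 1}

```text
time: 1.97
ee_pos: [0.4455, -0.1411, 0.0285]
eef_rot: [2.341, 2.095, 0.0]
contact_force: [-0.1, -1.9, -1.8]
gripper_width: 0.403
```

Emit:
drive_tool:
  motion:
    - {"dx": 0.02, "dy": 0, "dz": 0, "wx": 0, "wy": 0, "wz": 0, "jaw": 1}
    - {"dx": 0.045, "dy": 0, "dz": 0, "wx": 0, "wy": 0, "wz": 0, "jaw": 1}
    - {"dx": 0.07, "dy": 0, "dz": 0, "wx": 0, "wy": 0, "wz": 0, "jaw": 1}
    - {"dx": 0.09, "dy": 0, "dz": 0, "wx": 0, "wy": 0, "wz": 0, "jaw": 1}
    - {"dx": 0.1, "dy": 0, "dz": 0, "wx": 0, "wy": 0, "wz": 0, "jaw": 1}

```text
time: 2.38
ee_pos: [0.4562, -0.04, 0.0285]
eef_rot: [-2.338, -2.098, 0.0]
contact_force: [-0.5, -1.6, -1.3]
gripper_width: 0.404
```

Run:
```python
from h import *
st()
for n in ['scene','side']:
    p,P=cloud(n)
    q=sel(P,.40,.5,-.21,0.01,.018,.036); print(n,'cass',rect(q) if len(q)>5 else 0,np.percentile(q[:,2],[5,50,95]))
cv2.imwrite('pics/s2.png',cv2.resize(p[100:330,230:450],(660,600)))
```

```text
t 2.38 pos [ 0.4562 -0.04    0.0285] toolx yaw 83.81 z [-0.  0. -1.] F [-0.5 -1.6 -1.3] w 0.404 q6 -0.24
scene cass (array([449.8, -88.1,  75.7, 199.8,   6.4]), 924) [0.02243437 0.02632314 0.02943497]
side cass (array([451.4, -45.6,  57.8,  54.9,  60.9]), 251) [0.02241558 0.02557764 0.03100413]
```

View pics/s2.png

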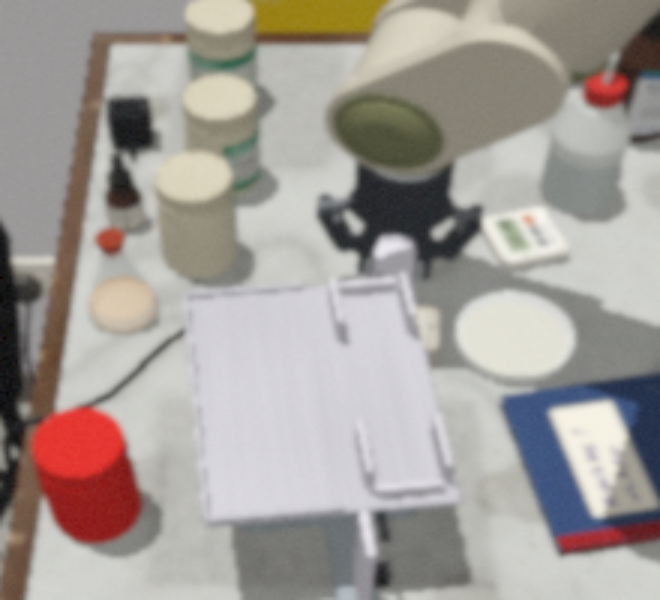

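The side view shows the cassette end held at the gripper, clear of the rack, with nothing disturbed. Lower 2 mm, open, rise and look.

Emit:
drive_tool:
  motion:
    - {"dx": 0, "dy": 0, "dz": 0.002, "wx": 0, "wy": 0, "wz": 0, "jaw": 1}
    - {"dx": 0, "dy": 0, "dz": 0.002, "wx": 0, "wy": 0, "wz": 0, "jaw": 0.5}
    - {"dx": 0, "dy": 0, "dz": 0.001, "wx": 0, "wy": 0, "wz": 0, "jaw": 0}
    - {"dx": 0, "dy": 0, "dz": 0, "wx": 0, "wy": 0, "wz": 0, "jaw": 0}
    - {"dx": 0, "dy": 0, "dz": 0, "wx": 0, "wy": 0, "wz": 0, "jaw": 0}

```text
time: 2.9
ee_pos: [0.4567, -0.0433, 0.0285]
eef_rot: [2.341, 2.094, 0.0]
contact_force: [0.4, -0.2, 0.4]
gripper_width: 0.9
```

Emit:
drive_tool:
  motion:
    - {"dx": 0, "dy": 0, "dz": -0.02, "wx": 0, "wy": 0, "wz": 0, "jaw": 0}
    - {"dx": 0, "dy": 0, "dz": -0.06, "wx": 0, "wy": 0, "wz": 0, "jaw": 0}
    - {"dx": -0.02, "dy": 0, "dz": -0.09, "wx": 0, "wy": 0, "wz": 0, "jaw": 0}
    - {"dx": -0.05, "dy": 0, "dz": -0.1, "wx": 0, "wy": 0, "wz": 0, "jaw": 0}
    - {"dx": -0.06, "dy": 0, "dz": -0.1, "wx": 0, "wy": 0, "wz": 0, "jaw": 0}

```text
time: 3.32
ee_pos: [0.451, -0.1054, 0.1309]
eef_rot: [2.337, 2.09, 0.003]
contact_force: [-0.3, -1.1, 0.9]
gripper_width: 1.0
```

Run:
```python
from h import *
st()
for n in ['scene','side','wrist']:
    p,P=cloud(n)
    q=sel(P,.40,.5,-.21,0.008,.018,.034); print(n,'cass',rect(q) if len(q)>5 else 0,np.percentile(q[:,2],[5,50,95]))
st()
```

```text
t 3.32 pos [ 0.451  -0.1054  0.1309] toolx yaw 83.62 z [ 0.005 -0.004 -1.   ] F [-0.3 -1.1  0.9] w 1.0 q6 -0.37
scene cass (array([443. , -89.3,  62. , 200.7,   6.3]), 781) [0.02271576 0.02614059 0.02903172]
side cass (array([ 448.4, -117.3,  192.7,   43.2,   80.6]), 650) [0.02245964 0.02546911 0.02847778]
wrist cass (array([448.2, -99.7, 232.3,  53.6,  77.2]), 9695) [0.02384461 0.02541248 0.02674153]
t 3.47 pos [ 0.4494 -0.1025  0.1277] toolx yaw 83.57 z [-0.001  0.001 -1.   ] F [ 0.4 -0.   0. ] w 0.999 q6 -0.37
```

```bash
cat >> h.py <<'E'
def axis(q,half=.03):
    # robust line x=a+b*(y) from slice midpoints, plus y ends
    m=np.median(q[:,:2],0)
    ys=np.arange(q[:,1].min(),q[:,1].max(),.005);M=[]
    for y in ys:
        s=q[abs(q[:,1]-y)<.003]; s=s[abs(s[:,0]-m[0])<half]
        if len(s)>8: lo,hi=np.percentile(s[:,0],[1,99]); M.append((y,(lo+hi)/2,hi-lo))
    return np.array(M)
E
python3 - <<'E'
from h import *
st()
for n in ['wrist','scene']:
    p,P=cloud(n); q=sel(P,.40,.5,-.21,0.02,.0225,.0295); M=axis(q,.04)
    print(n);print((M*1000).round(1)[::2])
if 1:
    p,P=cloud('wrist');cv2.imwrite('pics/w3.png',p)
E
```

```text
t 3.47 pos [ 0.4494 -0.1025  0.1277] toolx yaw 83.57 z [-0.001  0.001 -1.   ] F [ 0.4 -0.   0. ] w 0.999 q6 -0.37
wrist
[[-189.8  446.3   17.9]
 [-179.8  439.3   35.4]
 [-169.8  440.5   34.9]
 [-159.8  441.5   34.8]
 [-149.8  443.    35.2]
 [-139.8  443.9   35.3]
 [-129.8  445.    34.7]
 [-119.8  446.6   35. ]
 [-109.8  447.1   35.5]
 [ -99.8  448.4   34.9]
 [ -89.8  450.    35.2]
 [ -79.8  450.8   35.4]
 [ -69.8  451.8   35.2]
 [ -59.8  453.2   35.5]
 [ -49.8  454.3   35. ]
 [ -39.8  455.2   35. ]
 [ -29.8  456.7   35.4]
 [ -19.8  456.5   33. ]
 [  10.2  456.4   64.6]]
scene
[[-188.5  440.9   33.8]
 [-178.5  440.2   32.1]
 [-168.5  440.9   32.9]
 [-158.5  442.    34.1]
 [-148.5  442.8   33.6]
 [-138.5  444.6   35.1]
 [-128.5  445.2   33.5]
 [-118.5  446.3   33.7]
 [-108.5  447.8   32.9]
 [ -98.5  448.4   34.3]
 [ -88.5  450.5   34.8]
 [ -78.5  451.1   35.1]
 [ -68.5  451.7   33.8]
 [ -58.5  453.5   31.3]
 [  11.5  440.8   37.2]]
```

View pics/w3.png

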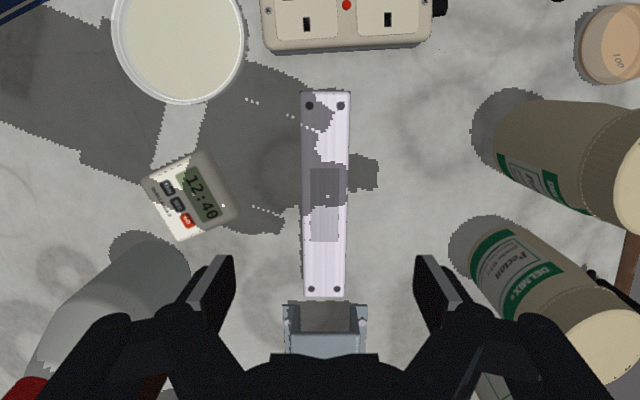

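The cassette lies flat and free on the bench, fully out of the rack ((305..345, 92..295) in the wrist view). Its centre is (0.4483, -0.1015), yaw -6.6°. Now regrip at the middle.

Emit:
drive_tool:
  motion:
    - {"dx": 0.001, "dy": -0.001, "dz": 0.03, "wx": 0, "wy": 0, "wz": 0, "jaw": 0}
    - {"dx": 0.001, "dy": -0.001, "dz": 0.065, "wx": 0, "wy": 0, "wz": 0, "jaw": 0}
    - {"dx": 0.001, "dy": -0.001, "dz": 0.09, "wx": 0, "wy": 0, "wz": 0, "jaw": 0}
    - {"dx": 0.001, "dy": -0.001, "dz": 0.098, "wx": 0, "wy": 0, "wz": 0, "jaw": 0}
    - {"dx": 0.001, "dy": -0.001, "dz": 0.098, "wx": 0, "wy": 0, "wz": 0, "jaw": 0.4}

```text
time: 4.03
ee_pos: [0.4482, -0.1, 0.0287]
eef_rot: [-2.336, -2.094, 0.003]
contact_force: [-0.8, -0.1, -0.1]
gripper_width: 0.884
```

Emit:
drive_tool:
  motion:
    - {"dx": 0, "dy": 0, "dz": 0, "wx": 0, "wy": 0, "wz": 0, "jaw": 1}
    - {"dx": 0, "dy": 0, "dz": 0, "wx": 0, "wy": 0, "wz": 0, "jaw": 1}
    - {"dx": 0, "dy": 0, "dz": 0, "wx": 0, "wy": 0, "wz": 0, "jaw": 1}
    - {"dx": 0, "dy": 0, "dz": 0, "wx": 0, "wy": 0, "wz": 0, "jaw": 1}
    - {"dx": 0, "dy": 0, "dz": 0, "wx": 0, "wy": 0, "wz": 0, "jaw": 1}

```text
time: 4.45
ee_pos: [0.4496, -0.1012, 0.0318]
eef_rot: [2.338, 2.094, 0.002]
contact_force: [-0.5, 0.7, 9.2]
gripper_width: 0.401
```

Emit:
drive_tool:
  motion:
    - {"dx": 0, "dy": 0, "dz": -0.015, "wx": 0, "wy": 0, "wz": 0, "jaw": 1}
    - {"dx": 0, "dy": 0, "dz": -0.05, "wx": 0, "wy": 0, "wz": 0, "jaw": 1}
    - {"dx": 0, "dy": 0, "dz": -0.09, "wx": 0, "wy": 0, "wz": 0, "jaw": 1}
    - {"dx": 0, "dy": 0, "dz": -0.13, "wx": 0, "wy": 0, "wz": 0, "jaw": 1}
    - {"dx": 0, "dy": 0, "dz": -0.165, "wx": 0, "wy": 0, "wz": 0, "jaw": 1}

```text
time: 4.87
ee_pos: [0.4486, -0.1008, 0.1985]
eef_rot: [2.339, 2.095, 0.001]
contact_force: [1.4, -0.9, -3.5]
gripper_width: 0.4
```

Run:
```python
from h import *
st(); p,P=cloud('wrist')
q=sel(P,.38,.68,.03,.33,.140,.165); print('guides',rect(q) if len(q)>5 else 0)
q=sel(P,.38,.68,.03,.33,.12,.13); print('pan z',np.median(q[:,2]),len(q))
cv2.imwrite('pics/w4.png',p);st()
```

```text
t 4.87 pos [ 0.4486 -0.1008  0.1985] toolx yaw 83.7 z [ 0.002 -0.001 -1.   ] F [ 1.4 -0.9 -3.5] w 0.4 q6 -0.37
guides 0
pan z nan 0
t 4.92 pos [ 0.4509 -0.1018  0.2044] toolx yaw 83.72 z [ 0.011 -0.006 -1.   ] F [ 3.2 -0.9  4.1] w 0.407 q6 -0.37
  return _methods._mean(a, axis=axis, dtype=dtype,
  ret = ret.dtype.type(ret / rcount)
```

Emit:
drive_tool:
  motion:
    - {"dx": 0.015, "dy": 0.001, "dz": -0.01, "wx": 0, "wy": 0, "wz": -0.05, "jaw": 1}
    - {"dx": 0.045, "dy": 0.003, "dz": -0.025, "wx": 0, "wy": 0, "wz": -0.12, "jaw": 1}
    - {"dx": 0.08, "dy": 0.004, "dz": -0.04, "wx": 0, "wy": 0, "wz": -0.18, "jaw": 1}
    - {"dx": 0.11, "dy": 0.006, "dz": -0.05, "wx": 0, "wy": 0, "wz": -0.23, "jaw": 1}
    - {"dx": 0.12, "dy": 0.007, "dz": -0.05, "wx": 0, "wy": 0, "wz": -0.23, "jaw": 1}

```text
time: 5.33
ee_pos: [0.4694, 0.0206, 0.2476]
eef_rot: [2.076, 2.354, 0.005]
contact_force: [0.2, 0.1, -3.8]
gripper_width: 0.393
```

Run:
```python
from h import *
import time
cam('side');cam('side');st(); p,P=cloud('wrist')
q=sel(P,.38,.68,.05,.33,.139,.165); print('guides',rect(q) if len(q)>5 else 0)
q=sel(P,.38,.68,.03,.33,.12,.13); print('pan z',np.median(q[:,2]),len(q), rect(q))
# held cassette seen: points near TCP
s=observe(); q=sel(P,s['ee_pos'][0]-.03,s['ee_pos'][0]+.03,s['ee_pos'][1]-.1,s['ee_pos'][1]+.12,s['ee_pos'][2]-.035,s['ee_pos'][2]+.005);print('cass',rect(q) if len(q)>9 else 0, np.percentile(q[:,2],[5,50,95]))
cv2.imwrite('pics/w5.png',p);np.save('w5.npy',P);st()
```

```text
t 5.43 pos [0.4689 0.019  0.2456] toolx yaw 97.02 z [ 0.001 -0.    -1.   ] F [ 0.4 -0.6 -3.9] w 0.397 q6 -0.34
guides (array([483.5,  87.2,  56.3,  51. ,   7.4]), 834)
pan z 0.12446324026823033 29815 (array([530.2, 117. , 169. , 117.5,   7.1]), 29815)
cass (array([467.4,  32.4,  59.4, 138. ,   7. ]), 21307) [0.23770602 0.2392004  0.24063604]
t 5.48 pos [0.4687 0.0179 0.2451] toolx yaw 96.94 z [-0.001 -0.    -1.   ] F [-0.9  0.1 -4.2] w 0.398 q6 -0.34
```

View pics/w5.png

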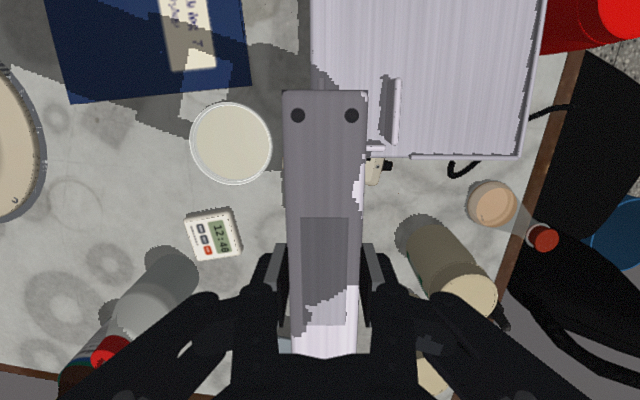

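The wrist view shows the cassette held level at its middle, top at z 0.239 (bottom 32 mm below TCP). The near cradle guides are at about (385,110). The wrist estimate of the cradle, (0.475, 0.157), agrees with the other two. I'll move over it.

Emit:
drive_tool:
  motion:
    - {"dx": 0.03, "dy": 0.005, "dz": 0, "wx": 0, "wy": 0, "wz": 0, "jaw": 1}
    - {"dx": 0.065, "dy": 0.012, "dz": 0, "wx": 0, "wy": 0, "wz": 0, "jaw": 1}
    - {"dx": 0.1, "dy": 0.018, "dz": 0.01, "wx": 0, "wy": 0, "wz": 0, "jaw": 1}
    - {"dx": 0.128, "dy": 0.023, "dz": 0.025, "wx": 0, "wy": 0, "wz": 0, "jaw": 1}
    - {"dx": 0.136, "dy": 0.023, "dz": 0.035, "wx": 0, "wy": 0, "wz": 0, "jaw": 1}

```text
time: 5.9
ee_pos: [0.4753, 0.1571, 0.2087]
eef_rot: [-2.082, -2.35, 0.001]
contact_force: [-0.5, -0.1, -4.9]
gripper_width: 0.399
```

Run:
```python
from h import *
cam('side');st()
a=np.radians(7); ex=np.array([np.cos(a),np.sin(a)]);ey=np.array([-ex[1],ex[0]]);O=np.array([.4753,.1565])
for n in ['wrist','scene','side']:
    p,P=cloud(n); P=P.reshape(-1,3); L=np.c_[(P[:,:2]-O)@ex,(P[:,:2]-O)@ey,P[:,2]]
    for nm,z0,z1 in (('cass',.192,.207),('guide',.147,.158)):
        for s0,s1 in((-.1,-.045),(.045,.1)):
            q=L[(abs(L[:,0])<.04)&(L[:,1]>s0)&(L[:,1]<s1)&(L[:,2]>z0)&(L[:,2]<z1)]
            if len(q)>8: print(n,nm,len(q),'x',np.percentile(q[:,0],[1,99]).round(4),'y',np.percentile(q[:,1],[1,99]).round(4),'z',np.median(q[:,2]).round(4))
st()
```

```text
t 5.95 pos [0.4743 0.1568 0.207 ] toolx yaw 96.94 z [-0.005  0.    -1.   ] F [-1.4 -0.1 -6.7] w 0.404 q6 -0.04
wrist cass 762 x [-0.0196  0.0154] y [-0.0545 -0.0451] z 0.2002
wrist cass 7673 x [-0.0192  0.0157] y [0.0454 0.0829] z 0.2005
wrist guide 369 x [-0.0282  0.0271] y [-0.0885 -0.0513] z 0.1538
wrist guide 1214 x [-0.0284  0.0274] y [0.0469 0.09  ] z 0.1539
scene cass 298 x [-0.0205  0.0148] y [-0.0903 -0.0457] z 0.2018
scene cass 17 x [-0.0179 -0.0045] y [0.0458 0.0616] z 0.2027
scene guide 68 x [-0.0289  0.0263] y [-0.0908 -0.0471] z 0.154
scene guide 37 x [-0.0287 -0.0238] y [0.0458 0.0863] z 0.1535
side cass 379 x [-0.0155  0.0197] y [0.0453 0.0805] z 0.2029
side guide 13 x [0.0253 0.0294] y [-0.0883 -0.0457] z 0.1536
side guide 112 x [-0.0252  0.0303] y [0.0473 0.0902] z 0.1541
t 6.1 pos [0.4758 0.154  0.2102] toolx yaw 96.81 z [-0.001 -0.001 -1.   ] F [-0.3  0.4 -2.7] w 0.4 q6 -0.04
```

Emit:
drive_tool:
  motion:
    - {"dx": 0.003, "dy": 0.001, "dz": 0.01, "wx": 0, "wy": 0, "wz": 0, "jaw": 1}
    - {"dx": 0.003, "dy": 0.001, "dz": 0.02, "wx": 0, "wy": 0, "wz": 0, "jaw": 1}
    - {"dx": 0.003, "dy": 0.001, "dz": 0.03, "wx": 0, "wy": 0, "wz": 0, "jaw": 1}
    - {"dx": 0.003, "dy": 0.001, "dz": 0.04, "wx": 0, "wy": 0, "wz": 0, "jaw": 1}
    - {"dx": 0.003, "dy": 0.001, "dz": 0.045, "wx": 0, "wy": 0, "wz": 0, "jaw": 1}

```text
time: 6.52
ee_pos: [0.4762, 0.1573, 0.1642]
eef_rot: [-2.086, -2.348, 0.001]
contact_force: [0.5, 0.4, -4.0]
gripper_width: 0.397
```

Emit:
drive_tool:
  motion:
    - {"dx": 0, "dy": 0, "dz": 0.006, "wx": 0, "wy": 0, "wz": 0, "jaw": 1}
    - {"dx": 0, "dy": 0, "dz": 0.012, "wx": 0, "wy": 0, "wz": 0, "jaw": 1}
    - {"dx": 0, "dy": 0, "dz": 0.018, "wx": 0, "wy": 0, "wz": 0, "jaw": 1}
    - {"dx": 0, "dy": 0, "dz": 0.022, "wx": 0, "wy": 0, "wz": 0, "jaw": 1}
    - {"dx": 0, "dy": 0, "dz": 0.022, "wx": 0, "wy": 0, "wz": 0, "jaw": 1}

```text
time: 6.93
ee_pos: [0.4764, 0.1582, 0.1428]
eef_rot: [-2.084, -2.35, 0.0]
contact_force: [0.1, -1.2, -2.1]
gripper_width: 0.4
```

```bash
cat >> h.py <<'E'
a=np.radians(7); ex=np.array([np.cos(a),np.sin(a)]);ey=np.array([-ex[1],ex[0]]);O=np.array([.4753,.1565])
def loc(P):
    P=P.reshape(-1,3); return np.c_[(P[:,:2]-O)@ex,(P[:,:2]-O)@ey,P[:,2]]
def panz(L):
    q=L[(L[:,0]>.05)&(L[:,0]<.12)&(abs(L[:,1])<.095)&(L[:,2]>.06)&(L[:,2]<.13)]; 
    return (np.median(q[:,2]).round(4),len(q)) if len(q)>20 else None
E
python3 - <<'E'
from h import *
cam('side');st()
for n in ['wrist','scene','side']:
    p,P=cloud(n); L=loc(P); print(n,'pan z',panz(L))
    for s0,s1 in((-.1,-.045),(.045,.1)):
        q=L[(abs(L[:,0])<.04)&(L[:,1]>s0)&(L[:,1]<s1)&(L[:,2]>.11)&(L[:,2]<.16)]
        if len(q)>8: print(len(q),'x',np.percentile(q[:,0],[1,99]).round(4),'y',np.percentile(q[:,1],[1,99]).round(4),'z',np.percentile(q[:,2],[5,50,95]).round(4))
st()
E
```

```text
t 6.98 pos [0.4764 0.1583 0.1432] toolx yaw 96.87 z [-0. -0. -1.] F [-0.4 -0.5 -2.5] w 0.403 q6 -0.04
wrist pan z (np.float64(0.1107), 30203)
1282 x [-0.0238  0.0243] y [-0.074 -0.045] z [0.1104 0.1356 0.1374]
18015 x [-0.0281  0.0391] y [0.0458 0.0995] z [0.1104 0.136  0.1405]
scene pan z (np.float64(0.1116), 1078)
641 x [-0.0327  0.0383] y [-0.0992 -0.046 ] z [0.1111 0.1325 0.1417]
101 x [-0.0345  0.038 ] y [0.0452 0.0983] z [0.1103 0.1138 0.1398]
side pan z (np.float64(0.1113), 2549)
41 x [0.0239 0.0395] y [-0.0996 -0.0453] z [0.1104 0.1129 0.1416]
989 x [-0.0281  0.039 ] y [0.046  0.0991] z [0.1107 0.1293 0.1412]
t 7.13 pos [0.4764 0.1583 0.1436] toolx yaw 96.88 z [ 0. -0. -1.] F [-0.7 -1.2 -1.7] w 0.403 q6 -0.04
```

The pan is at 0.111, pressed 14 mm by the cassette, and the cassette top is at 0.136, so it sits on the cradle floor. Ease down a little more, release and rise.

Emit:
drive_tool:
  motion:
    - {"dx": 0, "dy": 0, "dz": 0.004, "wx": 0, "wy": 0, "wz": 0, "jaw": 1}
    - {"dx": 0, "dy": 0, "dz": 0.008, "wx": 0, "wy": 0, "wz": 0, "jaw": 1}
    - {"dx": 0, "dy": 0, "dz": 0.01, "wx": 0, "wy": 0, "wz": 0, "jaw": 1}
    - {"dx": 0, "dy": 0, "dz": 0.01, "wx": 0, "wy": 0, "wz": 0, "jaw": 0.5}
    - {"dx": 0, "dy": 0, "dz": 0.008, "wx": 0, "wy": 0, "wz": 0, "jaw": 0}

```text
time: 7.55
ee_pos: [0.4762, 0.1584, 0.1351]
eef_rot: [-2.084, -2.35, 0.001]
contact_force: [-0.4, -0.2, 1.1]
gripper_width: 0.626
```

Emit:
drive_tool:
  motion:
    - {"dx": 0, "dy": 0, "dz": 0, "wx": 0, "wy": 0, "wz": 0, "jaw": 0}
    - {"dx": 0, "dy": 0, "dz": -0.01, "wx": 0, "wy": 0, "wz": 0, "jaw": 0}
    - {"dx": 0, "dy": 0, "dz": -0.03, "wx": 0, "wy": 0, "wz": 0, "jaw": 0}
    - {"dx": 0, "dy": 0, "dz": -0.07, "wx": 0, "wy": 0, "wz": 0, "jaw": 0}
    - {"dx": 0, "dy": 0, "dz": -0.1, "wx": 0, "wy": 0, "wz": 0, "jaw": 0}

```text
time: 7.97
ee_pos: [0.4763, 0.1584, 0.2376]
eef_rot: [2.084, 2.35, 0.001]
contact_force: [0.1, 0.3, 1.3]
gripper_width: 1.0
```

Run:
```python
from h import *
for _ in range(8): cam('side')
st()
for n in ['wrist','scene','side']:
    p,P=cloud(n); L=loc(P); pz=panz(L); print(n,'pan z',pz)
    pz=pz[0]
    q=L[(abs(L[:,0])<.035)&(abs(L[:,1])<.1)&(abs(L[:,2]-pz-.026)<.004)]
    for y in (-.08,-.03,.03,.08):
        s=q[(abs(q[:,1]-y)<.005)]
        if len(s)>8: print('  cass y',y,np.percentile(s[:,0],[2,98]).round(4),np.median(s[:,2]).round(4))
    m=q[abs(q[:,0])<.014]; print('  ends',np.percentile(m[:,1],[1,99]).round(4)) if len(m)>9 else 0
    for j,(y0,y1) in enumerate([(-.11,-.03),(-.225,-.12),(-.35,-.24)]):
        q=sel(P,.57,.665,y0,y1,.114,.123)
        if len(q)>50: c,rd=cv2.minEnclosingCircle((q[:,:2]*1000).astype(np.float32)); print('  jar',j,np.round(c,1),round(rd,1),len(q))
    cv2.imwrite(f'pics/{n}6.png',p)
a=cv2.imread('pics/wrist6.png');b=cv2.imread('pics/side6.png')[170:370,230:430]
cv2.imwrite('pics/c6.png',np.hstack([cv2.resize(a,(480,300)),cv2.resize(b,(300,300))]))
```

```text
t 8.37 pos [0.4759 0.1583 0.2341] toolx yaw 96.87 z [-0.002 -0.    -1.   ] F [-0.4  0.8  0.1] w 0.999 q6 -0.04
wrist pan z (np.float64(0.0967), 15352)
  cass y -0.08 [-0.0276  0.0267] 0.1228
  cass y -0.03 [-0.0169  0.0172] 0.1228
  cass y 0.03 [-0.0167  0.0177] 0.1227
  cass y 0.08 [-0.0271  0.0266] 0.1227
  ends [-0.0809  0.0828]
scene pan z (np.float64(0.0974), 1459)
  cass y -0.08 [-0.0278  0.0258] 0.1241
  cass y -0.03 [-0.0175  0.0164] 0.1235
  cass y 0.03 [-0.0169  0.0167] 0.1238
  cass y 0.08 [-0.0273  0.025 ] 0.1239
  ends [-0.0857  0.0775]
  jar 0 [621.  -75.2] 32.2 444
  jar 1 [ 604.2 -180.6] 31.9 517
  jar 2 [ 610.2 -306.4] 31.8 621
side pan z (np.float64(0.097), 2584)
  cass y -0.08 [-0.0241  0.0287] 0.1228
  cass y -0.03 [-0.0137  0.0206] 0.1232
  cass y 0.03 [-0.0133  0.0209] 0.1231
  cass y 0.08 [-0.0245  0.0301] 0.1227
  ends [-0.0828  0.0828]
  jar 0 [623.3 -74.3] 32.4 397
  jar 1 [ 604.7 -181.2] 34.4 357
  jar 2 [ 610.2 -306.5] 34.1 290
```

View pics/c6.png

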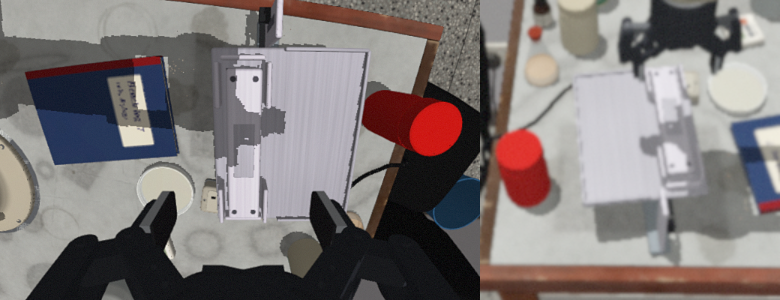

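The cassette sits centred in the cradle and free of the gripper. Pan travel is 27.8 mm (all three cameras agree, before and after), about 370 g. One jar brings it to 36–39.3 mm, inside 32–44.5; two would overshoot. I'll fetch jar_1, jar index 1 at (0.605, -0.181), keeping the pan yaw.

Emit:
drive_tool:
  motion:
    - {"dx": -0.025, "dy": 0.006, "dz": -0.01, "wx": 0, "wy": 0, "wz": 0, "jaw": 0}
    - {"dx": -0.06, "dy": 0.015, "dz": -0.01, "wx": 0, "wy": 0, "wz": 0, "jaw": 0}
    - {"dx": -0.1, "dy": 0.025, "dz": -0.01, "wx": 0, "wy": 0, "wz": 0, "jaw": 0}
    - {"dx": -0.14, "dy": 0.035, "dz": -0.01, "wx": 0, "wy": 0, "wz": 0, "jaw": 0}
    - {"dx": -0.178, "dy": 0.044, "dz": -0.01, "wx": 0, "wy": 0, "wz": 0, "jaw": 0}

```text
time: 8.93
ee_pos: [0.5417, -0.0151, 0.245]
eef_rot: [-2.084, -2.351, 0.0]
contact_force: [0.2, 0.4, 1.0]
gripper_width: 1.0
```

Emit:
drive_tool:
  motion:
    - {"dx": -0.04, "dy": 0.01, "dz": 0, "wx": 0, "wy": 0, "wz": 0, "jaw": 0}
    - {"dx": -0.08, "dy": 0.02, "dz": 0, "wx": 0, "wy": 0, "wz": 0, "jaw": 0}
    - {"dx": -0.12, "dy": 0.03, "dz": 0, "wx": 0, "wy": 0, "wz": 0, "jaw": 0}
    - {"dx": -0.15, "dy": 0.038, "dz": 0, "wx": 0, "wy": 0, "wz": 0, "jaw": 0}
    - {"dx": -0.174, "dy": 0.044, "dz": 0, "wx": 0, "wy": 0, "wz": 0, "jaw": 0}

```text
time: 9.35
ee_pos: [0.6063, -0.1835, 0.2444]
eef_rot: [-2.086, -2.348, 0.001]
contact_force: [-0.8, 1.2, 0.9]
gripper_width: 1.002
```

Run:
```python
from h import *
for _ in range(3): cam('side')
st()
for n in ['wrist','side','scene']:
    p,P=cloud(n)
    q=sel(P,.56,.66,-.225,-.13,.113,.123)
    if len(q)>50: c,rd=cv2.minEnclosingCircle((q[:,:2]*1000).astype(np.float32)); print(n,'jar1',np.round(c,1),round(rd,1),len(q),np.median(q[:,2]))
    if n!='wrist':print(panz(loc(P)))
    q=sel(P,.63,.72,-.15,-.06,.03,.15); print('dropper',np.percentile(q,[1,99],0).round(3).tolist() if len(q)>5 else 0)
st()
```

```text
t 9.5 pos [ 0.6059 -0.1821  0.2441] toolx yaw 96.75 z [-0.001  0.001 -1.   ] F [-0.8  0.5  0.8] w 1.0 q6 -0.6
wrist jar1 [ 603.9 -179.9] 31.3 4085 0.11711177927526317
dropper [[0.63, -0.131, 0.034], [0.695, -0.061, 0.119]]
side jar1 [ 607.8 -179.1] 33.5 364 0.11770050338209886
(np.float64(0.097), 2586)
dropper [[0.631, -0.12, 0.032], [0.705, -0.061, 0.12]]
scene jar1 [ 604.  -181.8] 31.6 517 0.11769402709721688
(np.float64(0.0973), 487)
dropper [[0.63, -0.135, 0.032], [0.698, -0.061, 0.121]]
t 9.65 pos [ 0.6056 -0.1795  0.2453] toolx yaw 96.93 z [-0.  0. -1.] F [-0.2  0.3 -0.5] w 0.999 q6 -0.6
```

Emit:
drive_tool:
  motion:
    - {"dx": 0, "dy": -0.001, "dz": 0.04, "wx": 0, "wy": 0, "wz": 0, "jaw": 0}
    - {"dx": 0, "dy": -0.001, "dz": 0.08, "wx": 0, "wy": 0, "wz": 0, "jaw": 0}
    - {"dx": 0, "dy": -0.001, "dz": 0.11, "wx": 0, "wy": 0, "wz": 0, "jaw": 0}
    - {"dx": 0, "dy": -0.001, "dz": 0.14, "wx": 0, "wy": 0, "wz": 0, "jaw": 0}
    - {"dx": 0, "dy": -0.001, "dz": 0.163, "wx": 0, "wy": 0, "wz": 0, "jaw": 0}

```text
time: 10.07
ee_pos: [0.604, -0.1789, 0.0803]
eef_rot: [-2.081, -2.351, 0.001]
contact_force: [0.3, -0.3, -0.6]
gripper_width: 0.999
```

Emit:
drive_tool:
  motion:
    - {"dx": 0, "dy": 0, "dz": 0, "wx": 0, "wy": 0, "wz": 0, "jaw": 0.1}
    - {"dx": 0, "dy": 0, "dz": 0, "wx": 0, "wy": 0, "wz": 0, "jaw": 0.6}
    - {"dx": 0, "dy": 0, "dz": 0, "wx": 0, "wy": 0, "wz": 0, "jaw": 1}
    - {"dx": 0, "dy": 0, "dz": 0, "wx": 0, "wy": 0, "wz": 0, "jaw": 1}
    - {"dx": 0, "dy": 0, "dz": 0, "wx": 0, "wy": 0, "wz": 0, "jaw": 1}

```text
time: 10.48
ee_pos: [0.6054, -0.1808, 0.084]
eef_rot: [2.082, 2.349, 0.001]
contact_force: [-0.2, 0.8, -1.2]
gripper_width: 0.766
```

Emit:
drive_tool:
  motion:
    - {"dx": 0, "dy": 0, "dz": -0.01, "wx": 0, "wy": 0, "wz": 0, "jaw": 1}
    - {"dx": 0, "dy": 0, "dz": -0.04, "wx": 0, "wy": 0, "wz": 0, "jaw": 1}
    - {"dx": 0, "dy": 0, "dz": -0.08, "wx": 0, "wy": 0, "wz": 0, "jaw": 1}
    - {"dx": 0, "dy": 0, "dz": -0.12, "wx": 0, "wy": 0, "wz": 0, "jaw": 1}
    - {"dx": 0, "dy": 0, "dz": -0.16, "wx": 0, "wy": 0, "wz": 0, "jaw": 1}

```text
time: 10.9
ee_pos: [0.6044, -0.1805, 0.2456]
eef_rot: [2.084, 2.35, 0.0]
contact_force: [1.1, -1.0, -1.0]
gripper_width: 0.76
```

Run:
```python
from h import *
for _ in range(3): cam('side')
st()
p,P=cloud('side')
q=sel(P,.55,.66,-.24,-.12,.12,.31); print('jar',np.percentile(q,[1,99],0).round(3).tolist())
q=sel(P,.55,.66,-.24,-.12,.05,.31); print(np.histogram(q[:,2],np.arange(.05,.32,.02)))
```

```text
t 11.05 pos [ 0.6056 -0.181   0.247 ] toolx yaw 96.88 z [ 0.007 -0.004 -1.   ] F [-0.3  0.5 -3.1] w 0.763 q6 -0.6
jar [[0.553, -0.198, 0.172], [0.656, -0.148, 0.309]]
(array([  0,   0,   0,   0,   0,   7, 160, 176, 190, 240, 257, 539, 239]), array([0.05, 0.07, 0.09, 0.11, 0.13, 0.15, 0.17, 0.19, 0.21, 0.23, 0.25,
       0.27, 0.29, 0.31]))
```

Emit:
drive_tool:
  motion:
    - {"dx": 0.02, "dy": 0, "dz": 0, "wx": 0, "wy": 0, "wz": 0, "jaw": 1}
    - {"dx": 0.05, "dy": 0, "dz": 0, "wx": 0, "wy": 0, "wz": 0, "jaw": 1}
    - {"dx": 0.085, "dy": 0.001, "dz": 0, "wx": 0, "wy": 0, "wz": 0, "jaw": 1}
    - {"dx": 0.12, "dy": 0.001, "dz": 0, "wx": 0, "wy": 0, "wz": 0, "jaw": 1}
    - {"dx": 0.155, "dy": 0.001, "dz": 0, "wx": 0, "wy": 0, "wz": 0, "jaw": 1}

```text
time: 11.52
ee_pos: [0.5862, -0.0252, 0.2407]
eef_rot: [-2.083, -2.348, 0.002]
contact_force: [0.6, 0.8, 0.2]
gripper_width: 0.764
```

Emit:
drive_tool:
  motion:
    - {"dx": 0.035, "dy": 0, "dz": 0, "wx": 0, "wy": 0, "wz": 0, "jaw": 1}
    - {"dx": 0.07, "dy": 0, "dz": 0, "wx": 0, "wy": 0, "wz": 0, "jaw": 1}
    - {"dx": 0.105, "dy": 0.001, "dz": 0, "wx": 0, "wy": 0, "wz": 0, "jaw": 1}
    - {"dx": 0.13, "dy": 0.001, "dz": 0, "wx": 0, "wy": 0, "wz": 0, "jaw": 1}
    - {"dx": 0.142, "dy": 0.001, "dz": 0.01, "wx": 0, "wy": 0, "wz": 0, "jaw": 1}

```text
time: 11.93
ee_pos: [0.5706, 0.1174, 0.2325]
eef_rot: [-2.081, -2.354, -0.001]
contact_force: [0.8, -0.5, -2.0]
gripper_width: 0.764
```

Run:
```python
from h import *
for _ in range(3): cam('side')
st()
s=observe();print('tcp local',(s['ee_pos'][:2]-O)@ex,(s['ee_pos'][:2]-O)@ey)
for n in ('side','scene'):
    p,P=cloud(n);L=loc(P);print(n,panz(L))
    q=L[(L[:,2]>.145)&(L[:,2]<.2)&(L[:,0]>0)&(L[:,0]<.16)&(abs(L[:,1])<.12)]
    if len(q)>9: print('jar',len(q),np.percentile(q,[1,99],0).round(4).tolist())
st()
```

```text
t 12.08 pos [0.5706 0.1145 0.2304] toolx yaw 96.94 z [-0.004 -0.    -1.   ] F [ 0.2 -0.  -0.7] w 0.761 q6 -0.13
tcp local 0.08942997761734789 -0.0533326839146695
side (np.float64(0.097), 2238)
jar 431 [[0.0597, -0.0469, 0.1514], [0.1238, -0.0197, 0.1998]]
scene (np.float64(0.0974), 1152)
jar 314 [[0.0547, -0.0899, 0.1535], [0.1082, -0.0387, 0.1994]]
t 12.18 pos [0.5714 0.1132 0.2316] toolx yaw 96.82 z [-0.001 -0.    -1.   ] F [ 0.7  0.  -0.6] w 0.765 q6 -0.13
```

Emit:
drive_tool:
  motion:
    - {"dx": 0, "dy": 0, "dz": 0.012, "wx": 0, "wy": 0, "wz": 0, "jaw": 1}
    - {"dx": 0, "dy": 0, "dz": 0.025, "wx": 0, "wy": 0, "wz": 0, "jaw": 1}
    - {"dx": 0, "dy": 0, "dz": 0.036, "wx": 0, "wy": 0, "wz": 0, "jaw": 1}
    - {"dx": 0, "dy": 0, "dz": 0.044, "wx": 0, "wy": 0, "wz": 0, "jaw": 1}
    - {"dx": 0, "dy": 0, "dz": 0.05, "wx": 0, "wy": 0, "wz": 0, "jaw": 1}

```text
time: 12.6
ee_pos: [0.5714, 0.1132, 0.1815]
eef_rot: [-2.086, -2.349, 0.001]
contact_force: [-0.5, 0.3, -1.9]
gripper_width: 0.763
```

Emit:
drive_tool:
  motion:
    - {"dx": 0, "dy": 0, "dz": 0.003, "wx": 0, "wy": 0, "wz": 0, "jaw": 1}
    - {"dx": 0, "dy": 0, "dz": 0.006, "wx": 0, "wy": 0, "wz": 0, "jaw": 1}
    - {"dx": 0, "dy": 0, "dz": 0.009, "wx": 0, "wy": 0, "wz": 0, "jaw": 1}
    - {"dx": 0, "dy": 0, "dz": 0.009, "wx": 0, "wy": 0, "wz": 0, "jaw": 1}
    - {"dx": 0, "dy": 0, "dz": 0.009, "wx": 0, "wy": 0, "wz": 0, "jaw": 1}

```text
time: 13.02
ee_pos: [0.5714, 0.1144, 0.1736]
eef_rot: [2.084, 2.35, 0.0]
contact_force: [-0.2, 0.3, -0.6]
gripper_width: 0.762
```

Run:
```python
from h import *
st()
for n in ('side','scene'):
    p,P=cloud(n);L=loc(P);print(n,panz(L))
st()
```

```text
t 13.02 pos [0.5714 0.1144 0.1736] toolx yaw 96.88 z [ 0. -0. -1.] F [-0.2  0.3 -0.6] w 0.762 q6 -0.13
side (np.float64(0.0905), 2107)
scene (np.float64(0.0913), 899)
t 13.12 pos [0.5714 0.1144 0.1737] toolx yaw 96.88 z [ 0.001 -0.    -1.   ] F [-0.2 -0.3  0.3] w 0.762 q6 -0.13
```

The pan moved from 0.097 to 0.091, so the jar stands on it. Release and rise.

Emit:
drive_tool:
  motion:
    - {"dx": 0, "dy": 0, "dz": 0.002, "wx": 0, "wy": 0, "wz": 0, "jaw": 0.6}
    - {"dx": 0, "dy": 0, "dz": 0.002, "wx": 0, "wy": 0, "wz": 0, "jaw": 0.2}
    - {"dx": 0, "dy": 0, "dz": 0.002, "wx": 0, "wy": 0, "wz": 0, "jaw": 0}
    - {"dx": 0, "dy": 0, "dz": 0.002, "wx": 0, "wy": 0, "wz": 0, "jaw": 0}
    - {"dx": 0, "dy": 0, "dz": 0.002, "wx": 0, "wy": 0, "wz": 0, "jaw": 0}

```text
time: 13.53
ee_pos: [0.5714, 0.1144, 0.1714]
eef_rot: [2.084, 2.351, 0.0]
contact_force: [0.6, -0.1, -0.3]
gripper_width: 1.001
```

Emit:
drive_tool:
  motion:
    - {"dx": 0, "dy": 0, "dz": -0.01, "wx": 0, "wy": 0, "wz": 0, "jaw": 0}
    - {"dx": 0, "dy": 0, "dz": -0.03, "wx": 0, "wy": 0, "wz": 0, "jaw": 0}
    - {"dx": 0, "dy": 0, "dz": -0.06, "wx": 0, "wy": 0, "wz": 0, "jaw": 0}
    - {"dx": 0, "dy": 0, "dz": -0.1, "wx": 0, "wy": 0, "wz": 0, "jaw": 0}
    - {"dx": 0, "dy": 0, "dz": -0.14, "wx": 0, "wy": 0, "wz": 0, "jaw": 0}

```text
time: 13.95
ee_pos: [0.5707, 0.1144, 0.3135]
eef_rot: [-2.084, -2.35, 0.001]
contact_force: [1.5, 0.1, 0.7]
gripper_width: 1.001
```

Emit:
drive_tool:
  motion:
    - {"dx": -0.03, "dy": -0.01, "dz": 0, "wx": 0, "wy": 0, "wz": 0, "jaw": 0}
    - {"dx": -0.065, "dy": -0.025, "dz": 0, "wx": 0, "wy": 0, "wz": 0, "jaw": 0}
    - {"dx": -0.1, "dy": -0.04, "dz": 0, "wx": 0, "wy": 0, "wz": 0, "jaw": 0}
    - {"dx": -0.13, "dy": -0.05, "dz": 0, "wx": 0, "wy": 0, "wz": 0, "jaw": 0}
    - {"dx": -0.15, "dy": -0.055, "dz": 0, "wx": 0, "wy": 0, "wz": 0, "jaw": 0}

```text
time: 14.37
ee_pos: [0.5337, -0.0435, 0.3125]
eef_rot: [2.085, 2.348, 0.0]
contact_force: [-0.2, -0.8, 0.1]
gripper_width: 0.998
```

Run:
```python
from h import *
for _ in range(6): cam('side')
st()
for n in ('wrist','side','scene'):
    p,P=cloud(n);L=loc(P);print(n,panz(L)); cv2.imwrite(f'pics/{n}7.png',p)
    for nm,b in (('jar on pan',(.52,.62,.06,.17,.19,.22)),('jar0',(.57,.665,-.11,-.03,.114,.123)),('jar2',(.56,.66,-.36,-.25,.114,.123))):
        q=sel(P,*b)
        if len(q)>50: c,rd=cv2.minEnclosingCircle((q[:,:2]*1000).astype(np.float32)); print(' ',nm,np.round(c,1),round(rd,1),len(q),np.median(q[:,2]).round(4))
b=cv2.imread('pics/side7.png')[80:370,220:450];a=cv2.imread('pics/wrist7.png')
cv2.imwrite('pics/c7.png',np.hstack([cv2.resize(b,(396,500),interpolation=3),cv2.resize(a[:,120:440],(400,500))]))
```

```text
t 14.67 pos [ 0.5348 -0.0402  0.3117] toolx yaw 96.94 z [ 0.  0. -1.] F [ 0.3  1.2 -0.1] w 1.0 q6 -0.42
wrist (np.float64(0.0879), 1696)
  jar on pan [571.  107.1] 30.8 2971 0.2053
  jar0 [621.  -74.8] 31.6 2373 0.1171
side (np.float64(0.0882), 2105)
  jar on pan [573.1 115.1] 32.4 740 0.2052
  jar0 [624.1 -74.4] 33.0 397 0.1176
  jar2 [ 612.  -303.6] 31.0 94 0.1187
scene (np.float64(0.0886), 999)
  jar on pan [571.1 112.5] 32.7 352 0.2059
  jar0 [620.2 -75.2] 32.7 450 0.1178
  jar2 [ 609.9 -305.5] 31.9 629 0.1188
```

View pics/c7.png

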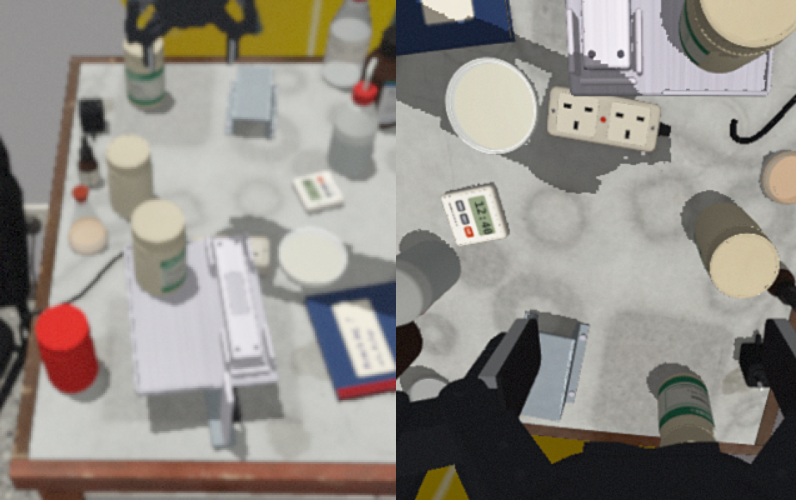

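The view shows the cassette in the cradle, one jar upright behind it, two jars upright on the bench, and the flask and dropper where they were. Pan travel is 36.6 mm on all three cameras, inside 32–44.5. The gripper is clear, so I'm handing in.

```bash
python3 -c "
from h import *
p,P=cloud('side');print(panz(loc(P)));r.finish_job();st()"
```

```text
(np.float64(0.0881), 2116)
the job is handed in; nothing more can be done
the job is handed in; nothing more can be done
```

I pulled the cassette fully out of the rack, laid it flat on the bench and let go. I then took it by its middle, laid it in the cradle and stood one jar upright on the right-hand jar place behind it. I handed the job in at about 15 s of the 72 s allowed.

- **Pan travel:** it was about 27.8 mm with the cassette alone and 36.5–36.6 mm with the jar. All three cameras gave this, and it was steady at the last look. That is inside the 32–44.5 mm band, and two jars could have gone over it. I worked this out from the height of the pan surface; I did not measure the pointer tip against the marks.
- **Bottom stop:** the deepest pan travel I measured was about 37 mm, well short of the 60 mm stop.
- **The rest of the bench:** the other two jars were still upright in their places. The flask and dropper bottle looked unmoved in the final picture, but I did not re-measure them. The gripper was clear of everything.
- **Force:** the highest wrist force I saw reported was about 9 N, while closing on the cassette.
- **Disagreements:** the cameras differed by 2–4 mm on positions, within their calibration. The wrist camera put the placed jar 5–8 mm off because its view was cut off.

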